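# Pack out the wide gap and hold the tile up to it

### The job

Push the half-open lid of the black instrument case gently up and back until it rests fully open on its stop, take out the wooden packer, and lower it flat into the gap between a blue tile and the metal fence of its board, choosing the one of the two gaps that is wide enough for it, so that it lies along the fence, in line with that tile. Then let go of the packer, push the tile towards the fence until tile, packer and fence are closed up flush and square, and finish while still holding the tile firmly pressed there with the fingers. Do not move the other tile, and leave the grease tin and tape roll where they stand.

Things in the scene. Friction and masses are not known exactly. Their poses are not given: they have to be found in the camera images.
- board_a: Fixed light wooden board on the worktop, 220 (x) x 130 (y) x 12 mm; origin at the centre of its underside, x axis towards its fence (roughly away from the robot). The fence is a fixed aluminium bar along the far (+x) edge, 22 mm wide, 10 mm high above the board's top; its inner face lies at x = +88 mm. Tile_a lies on this board. Two such boards stand side by side, this one left or right.
- tile_a: Loose blue ceramic tile, 100 x 100 x 10 mm, 0.25 kg, lying on board_a; origin at the centre of its underside, x axis roughly towards the fence, up to 0.04 rad askew. It is the one with the wide gap: 56 to 63 mm from its far edge to its fence. Sliding it takes about 2 N.
- tile_b: An equal blue tile, same axes, on the other board; 24 to 31 mm from its fence, too narrow for the packer; to be left where it is.
- packer: Loose plain wooden block, 45 (x) x 95 (y) x 32 (z) mm, 0.11 kg, origin at the centre of its underside. It lies on the case's inner floor, long side (y) along the case's x. It goes into the gap with y along the fence. Tiles and fence stand 10 mm above the board's top: grip it across the 45 mm with the fingertips 15 mm above its underside to clear them and the case's rim.
- case: Fixed black instrument case, 138 (x) x 190 (y) mm, origin at the centre of its underside, opening side to its -x. Lower half: walls 3 mm thick, x from -66 to 69 mm, y from -95 to 95 mm, rim 38 mm above the worktop, inner floor at 23 mm.
- case_lid (a joint): Lid angle in rad: 0 shut, 2.0 open on its stop (leaning back 25 degrees past upright); starts at 0.85 to 1.15. Hinge along the case's y at x = +69, z = 39 mm. Lid 135 mm deep, 190 wide, 22 thick, hollow below. It stays at any angle; 1 to 4 N at the front edge move it. A finger pointing down, set against the front edge from the robot's side, tip 20 mm below it, led along the edge's arc swings it open.
- lid_edge (a point): Middle of the lower edge of the lid's front wall: 135 mm from the hinge line; it moves with the lid.
- grease_tin: Grey grease tin, 66 mm across, 52 mm high, at the back of the worktop; a bystander.
- tape_roll: Yellow tape roll lying flat, 58 mm across, 19 mm high, near the front edge of the worktop; a bystander.
- board_b: The other board, alike, with a fence of its own; tile_b lies on it.
- fence_a: The fence bar of board_a; origin at the centre of its underside (99, 0, 12 mm in board_a's frame), same axes.

How it is judged:
By the outcome, as a careful person would: the job done as asked, in the order asked, and still so for the second after the job is handed in, while the arm keeps its last pose, push and grip.
It also fails if it takes over 67 s, if anything falls off the work surface, if the arm or the gripper's body presses on something with over 40 N, if the wrist force passes 120 N, or if a joint passes its speed limit or range.

### The arm

A 7-joint arm with a two-finger parallel gripper is mounted at the origin on a cart in front of the work surface, level with it; the furniture and walls round the work are solid. World frame = base frame: x ahead of the robot, y to its left, z up, the work surface at z = 0. Lengths are in m, angles in rad, forces in N, time in s.
With the tool pointing down it reaches from about 0.425 to 0.825 m from the base axis. Payload 3.6 kg.
Tool frame: the origin (TCP) lies at the very end of the fingers, on their centre line; the grasp point (between the pads) lies 19 mm behind it (hold_point_z is the distance from the TCP to the grasp point, in m); z points along the fingers, y is the direction in which the jaws open and shut (so a half turn about z gives the same grasp; the last joint's range is limited). The gripper opens to 85 mm and grips with 20 to 120 N. Pads are 22 mm wide; open, the fingers measure 114 mm over their backs; the gripper's body (76 mm by 85 mm) begins 54 mm behind the grasp point. The pads swing forward as they close: fully open they stand 13 mm farther back than shut.
Start: joints at [1.153, 0.615, -0.013, 1.423, 0.008, 1.103, -0.04], TCP at [0.248, -0.601, 0.231] pointing down, gripper open.
Joint ranges: [-3.12, 3.12], [-0.3, 2.06], [-1.34, 1.32], [0.26, 2.42], [-1.36, 4.5], [0.01, 1.98], [-2.84, 2.84]. Speed limits (rad/s): [2.79, 2.79, 3.14, 3.14, 3.14, 3.14, 3.14].

### API

Orientations are given as a unit quaternion [x, y, z, w].
In Python, from plant import * gives the robot as it stands.
- The arm moves only by the shell command python3 -m handwheel 'ROWS'. ROWS is JSON, a list of rows, each an object with "xyz": the shift along the tool's x, y, z normalised to -1 to 1, where 1 is 0.4 m, a list of three; "rotation": the turn, a rotation vector about the tool's x, y, z normalised to -1 to 1, where 1 is pi rad, a list of three; "fingers": the opening, from -1 (shut) to 1 (fully open). In form: [{"xyz": [dx, dy, dz], "rotation": [wx, wy, wz], "fingers": fingers}, ...]. A call has 1 to 8 rows; each row is the pose to reach, as a shift and turn from the pose commanded when the call began, along the tool's axes at that moment, turning the shorter way round; what a row does not reach only later rows make up. A row lasts 1/10 s, in which the tool goes at most 50 mm and 8.59 degrees, less where a joint would pass 70% of its speed; a pose out of reach is approached as far as the arm can. A call with a number of a shift or a turn outside -1 to 1 is refused whole. A call with a gripper value outside its range is refused whole. The fingers move at their own pace and stop on an object; the grip force is fixed at half the most. Time passes only in rows, so rows that repeat a pose let the fingers close. It gives the time, the measured TCP pose, the force and the opening at its end, in the units of the state.
- read_state(): the state, without advancing time (a new reading comes with each control period).
- capture(name): name is "side" or "top" or "wrist"; returns (picture, depth): 400x640x3 uint8, red, green, blue; 400x640 float32, m along the optical axis (not along the pixel's ray), 0 where there is no reading.
- camera_model(name): a dict with "camera_matrix" (3x3 intrinsics, pixels), "D" ([k1, k2, p1, p2, k3] as OpenCV has them; the pictures are not rectified), "world_to_cam" (4x4, takes a point from world to camera coordinates). Camera axes: x right, y down, z forward; pixel columns grow to the right and rows downward; lengths in m; the calibration is good to about 2 mm. A picture is of the moment at which its call begins: read the wrist's pose just before it. camera_model takes no time and is no camera call; for the wrist camera it gives the pose at the moment of the call.
- job_done(): hands the job in, once; it reports no verdict.
The state is a dict: "clock": time; "joint_positions": joint angles; "joint_velocities": joint speeds; "effort": joint torques, N m; "tool_pos": TCP position; "orientation": TCP orientation; "wrist_force": force on the tool from outside, world axes, zero at the start; "ft_torque": the same for the moment, N m; "finger_gap": finger opening in m.
Only numpy, scipy, OpenCV 4.12 (cv2) and the standard library are available. Lean on these libraries where they do the work, as an engineer would, in place of code of your own. Each camera call takes 0.05 s, during which the arm holds its last target. There are 200 camera calls.

## Working session

There is one attempt and no reset: what is moved stays moved. The work goes in short steps, Python scripts to look and compute and a shell command to move; the robot and the scene stay as the last step left them, time stands still between calls to the robot, and variables do not carry over. Pictures are saved under pics/ and viewed, about 8 in all and at most 12, crops included, and the job is handed in when it is done.

```bash
ls; mkdir -p pics; python3 - <<'E'
from plant import *
import cv2,numpy as np
s=read_state();print({k:np.round(v,3) for k,v in s.items()})
ims=[]
for n in ("side","top"):
    p,d=capture(n);np.savez(f"pics/{n}0.npz",p=p,d=d);cv2.imwrite(f"pics/{n}0.png",p[:,:,::-1])
    m=camera_model(n);print(n,np.round(m["camera_matrix"],1).tolist(),np.round(m["D"],3),np.round(m["world_to_cam"],3).tolist())
E
```

```text
pics
{'clock': np.float64(0.0), 'joint_positions': array([ 1.154,  0.616, -0.013,  1.425,  0.008,  1.103, -0.04 ]), 'joint_velocities': array([-0.001, -0.001,  0.002,  0.   ,  0.001,  0.   , -0.002]), 'effort': array([ 0.0000e+00, -4.6922e+01,  2.5900e-01, -1.7104e+01,  1.0000e-02,
        1.0000e-02, -0.0000e+00]), 'tool_pos': array([ 0.247, -0.6  ,  0.23 ]), 'orientation': array([ 0.981,  0.194, -0.   , -0.001]), 'wrist_force': array([-0.121, -0.009, -0.433]), 'ft_torque': array([ 0.033,  0.05 , -0.032]), 'finger_gap': np.float64(0.086)}
side [[379.6, 0.0, 314.9], [0.0, 379.6, 196.8], [0.0, 0.0, 1.0]] [-0.042  0.     0.     0.     0.   ] [[-0.979, -0.205, -0.008, 0.592], [-0.135, 0.674, -0.726, 0.112], [0.155, -0.71, -0.687, 0.813], [0.0, 0.0, 0.0, 1.0]]
top [[509.4, 0.0, 315.3], [0.0, 509.4, 195.1], [0.0, 0.0, 1.0]] [-0.108  0.     0.     0.     0.   ] [[0.002, -1.0, 0.011, 0.011], [-0.986, -0.003, -0.168, 0.596], [0.168, -0.011, -0.986, 1.35], [0.0, 0.0, 0.0, 1.0]]
```

View pics/top0.png

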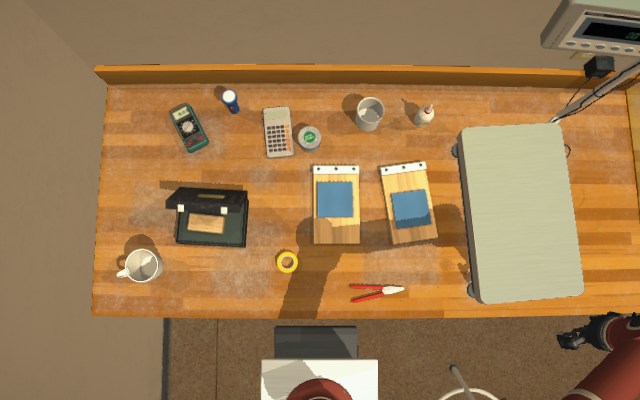

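View pics/side0.png

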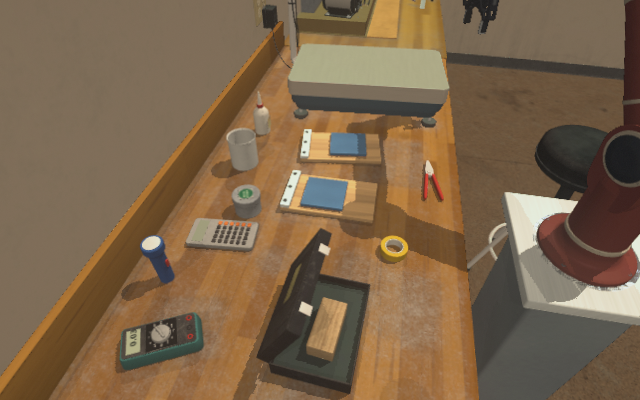

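```bash
cat > h.py <<'E'
import numpy as np,cv2
from plant import *
from scipy.spatial.transform import Rotation as R
def rays(m,px):
    u=cv2.undistortPoints(np.array(px,float).reshape(-1,1,2),np.array(m["camera_matrix"],float),np.array(m["D"],float))[:,0]
    T=np.array(m["world_to_cam"]);d=np.c_[u,np.ones(len(u))]@T[:3,:3];return -T[:3,:3].T@T[:3,3],d
def onplane(m,px,z):
    c,d=rays(m,px);return c+d*((z-c[2])/d[:,2])[:,None]
def cloud(m,dep):
    h,w=dep.shape;v,u=np.mgrid[:h,:w];c,d=rays(m,np.c_[u.ravel(),v.ravel()])
    P=(c+d*dep.reshape(-1,1)).reshape(h,w,3);P[dep<=0]=np.nan;return P
def proj(m,P):
    T=np.array(m["world_to_cam"]);r,_=cv2.Rodrigues(T[:3,:3])
    return cv2.projectPoints(np.array(P,float).reshape(-1,1,3),r,T[:3,3],np.array(m["camera_matrix"],float),np.array(m["D"],float))[0][:,0]
def rectw(m,mask,z):
    c=max(cv2.findContours(mask.astype(np.uint8),cv2.RETR_EXTERNAL,cv2.CHAIN_APPROX_NONE)[0],key=cv2.contourArea)
    P=onplane(m,c[:,0],z)[:,:2];(x,y),(w,h),a=cv2.minAreaRect((P*1000).astype(np.float32));return np.round([x,y,w,h,a],1),P
E
python3 - <<'E'
from h import *
f=np.load("pics/top0.npz");p,d=f["p"],f["d"];m=camera_model("top")
P=cloud(m,d);hsv=cv2.cvtColor(p,cv2.COLOR_RGB2HSV)
blue=(hsv[...,0]>95)&(hsv[...,0]<120)&(hsv[...,1]>100)&(hsv[...,2]>70)
for n,(a,b) in dict(tileL=(310,362),tileR=(378,440)).items():
    k=blue.copy();k[:, :a]=0;k[:,b:]=0;k[:150]=0;k[250:]=0
    print(n,k.sum(),rectw(m,k,.022)[0])
wh=(hsv[...,1]<60)&(hsv[...,2]>150)
for n,(a,b) in dict(fL=(308,364),fR=(376,434)).items():
    k=wh.copy();k[:, :a]=0;k[:,b:]=0;k[:158]=0;k[178:]=0
    k=cv2.morphologyEx(k.astype(np.uint8),cv2.MORPH_CLOSE,np.ones((5,5)))
    print(n,k.sum(),rectw(m,k,.022)[0])
pk=(hsv[...,0]<25)&(hsv[...,1]>60)&(hsv[...,2]>100);k=pk.copy();k[:, :183]=0;k[:,232:]=0;k[:208]=0;k[238:]=0
print("pack",k.sum(),rectw(m,k,.055)[0])
z=P[...,2]
# case: rim pixels
print("corners floor",onplane(m,[[176,245],[245,246],[248,192]],.038).round(3).tolist())
print("lid edge pts?",P[192:206:3,185:245:10].round(3).tolist())
q=P[120:310,455:590];print("bigbox z",np.nanpercentile(q[...,2],[50,90,98]),onplane(m,[[460,128],[582,297],[478,304],[558,124]],float(np.nanpercentile(q[...,2],60))).round(3).tolist())
dark=hsv[...,2]<60
big=np.vstack([cv2.resize(p[170:260,150:270],None,fx=6,fy=6,interpolation=2)])
cv2.imwrite("pics/c1.png",big[:,:,::-1])
E
```

```text
tileL 159 [ 5.514e+02 -6.790e+01  1.410e+01  1.680e+01  1.000e-01]
tileR 191 [ 524.9 -237.8   24.9   37.2    9.5]
fL 373 [ 6.756e+02 -4.500e+01  2.320e+01  1.277e+02  2.000e-01]
fR 360 [ 680.3 -236.6   23.   129.6    8.5]
pack 651 [516.3 310.3 100.8  48.   84.4]
corners floor [[0.457, 0.394, 0.038], [0.456, 0.204, 0.038], [0.606, 0.199, 0.038]]
lid edge pts? [[[0.595, 0.361, 0.096], [0.596, 0.336, 0.089], [0.597, 0.309, 0.087], [0.598, 0.283, 0.082], [0.599, 0.257, 0.074], [0.599, 0.23, 0.075]], [[0.582, 0.354, 0.122], [0.583, 0.329, 0.117], [0.584, 0.303, 0.116], [0.585, 0.278, 0.107], [0.586, 0.253, 0.101], [0.587, 0.226, 0.098]], [[0.571, 0.349, 0.143], [0.572, 0.324, 0.139], [0.573, 0.299, 0.132], [0.574, 0.274, 0.129], [0.575, 0.248, 0.124], [0.575, 0.223, 0.121]], [[0.559, 0.342, 0.17], [0.561, 0.319, 0.157], [0.561, 0.293, 0.16], [0.562, 0.269, 0.152], [0.562, 0.243, 0.152], [0.564, 0.22, 0.141]], [[0.552, 0.342, 0.167], [0.552, 0.317, 0.167], [0.552, 0.291, 0.169], [0.552, 0.265, 0.17], [0.552, 0.24, 0.171], [0.552, 0.216, 0.166]]]
bigbox z [0.13341246 0.13767906 0.13980235] [[0.765, -0.374, 0.134], [0.315, -0.681, 0.134], [0.302, -0.4, 0.134], [0.781, -0.651, 0.134]]
```

View pics/c1.png

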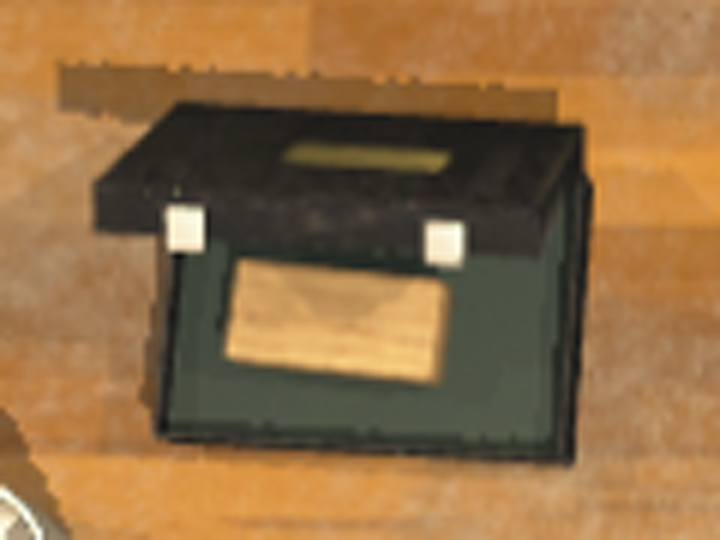

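```bash
cat >> h.py <<'E'
def rel(*targets):
    """targets: (x,y,z,yaw_deg of tool x), tool pointing down; shift/turn in units of the moves"""
    s=read_state();q=R.from_quat(s["orientation"])
    for x,y,z,yaw in targets:
        t=R.from_euler("z",yaw,degrees=True)*R.from_quat([1,0,0,0])
        v=q.inv().apply(np.array([x,y,z])-s["tool_pos"]);w=(q.inv()*t).as_rotvec()
        print("xyz",(v/.4).round(4).tolist(),"rot",(w/np.pi).round(4).tolist(),"rows",max(np.linalg.norm(v)/.05,np.degrees(np.linalg.norm(w))/8.59).round(1))
def st():
    s=read_state();r=R.from_quat(s["orientation"]).as_matrix()
    print("t",round(float(s["clock"]),2),"tcp",np.round(s["tool_pos"],4),"yaw",np.degrees(np.arctan2(r[1,0],r[0,0])).round(2),"tilt",np.round(r[:2,2],3),"F",np.round(s["wrist_force"],1),"gap",round(float(s["finger_gap"]),4),"j",np.round(s["joint_positions"],2))
E
python3 - <<'E'
from h import *
f=np.load("pics/top0.npz");p,d=f["p"],f["d"];m=camera_model("top");P=cloud(m,d)
c=onplane(m,[[176.2,243.3],[245.5,247]],.038)[:,:2];e=c[1]-c[0];print(c,np.linalg.norm(e),"caseyaw",np.degrees(np.arctan2(e[1],e[0]))+90)
q=P[190:204,185:240].reshape(-1,3);q=q[~np.isnan(q[:,0])];n=np.linalg.svd(q-q.mean(0))[2][2];n*=np.sign(n[2]);print("lid plane n",n,q.mean(0),"theta",np.arccos(n[2]))
ed=onplane(m,[[(167+190)/12/1+150-.0,0]],.1) if 0 else None
rel((.45,-.25,.28,-4),(.42,.30,.30,-4));st()
E
```

```text
[[0.46212626 0.39403223]
 [0.45330302 0.20272684]] 0.19150874793582842 caseyaw -2.6406824849214985
lid plane n [ 0.89896504 -0.04471758  0.43573179] [0.57953786 0.28353239 0.11861757] theta 1.1199451829819245
xyz [0.8021, -0.6171, -0.1229] rot [-0.0007, 0.0002, 0.1466] rows 8.2
xyz [1.2566, -1.917, -0.1699] rot [-0.0007, 0.0002, 0.1466] rows 18.4
t 0.1 tcp [ 0.2474 -0.6003  0.2303] yaw 22.4 tilt [-0.001  0.002] F [-0.3  0.1  1. ] gap 0.0858 j [ 1.15  0.62 -0.01  1.42  0.01  1.1  -0.04]
```

```bash
python3 -m handwheel '[{"xyz":[0.80,-0.617,-0.123],"rotation":[0,0,0.142],"fingers":-1},{"xyz":[0.80,-0.617,-0.123],"rotation":[0,0,0.142],"fingers":-1},{"xyz":[0.80,-0.617,-0.123],"rotation":[0,0,0.142],"fingers":-1},{"xyz":[0.80,-0.617,-0.123],"rotation":[0,0,0.142],"fingers":-1},{"xyz":[0.80,-0.617,-0.123],"rotation":[0,0,0.142],"fingers":-1},{"xyz":[0.80,-0.617,-0.123],"rotation":[0,0,0.142],"fingers":-1},{"xyz":[0.80,-0.617,-0.123],"rotation":[0,0,0.142],"fingers":-1},{"xyz":[0.80,-0.617,-0.123],"rotation":[0,0,0.142],"fingers":-1}]'
python3 -c "
from h import *
st();rel((.46,.05,.28,-2.8),(.46,.298,.28,-2.8))"
```

```text
clock: 0.9
tool_pos: [0.4464, -0.2549, 0.2797]
orientation: [1.0, -0.028, -0.0, -0.0]
wrist_force: [-0.4, -0.7, -0.1]
finger_gap: -0.0004
t 0.9 tcp [ 0.4464 -0.2549  0.2797] yaw -3.17 tilt [-0.  0.] F [-0.4 -0.7 -0.1] gap -0.0004 j [ 0.44  0.35  0.05  1.74 -0.02  1.05 -1.13]
xyz [-0.0082, -0.7631, -0.0006] rot [-0.0001, 0.0002, -0.0021] rows 6.1
xyz [-0.0425, -1.3821, -0.0004] rot [-0.0001, 0.0002, -0.0021] rows 11.1
```

```bash
python3 -m handwheel '[{"xyz":[0,-1,0],"rotation":[0,0,-0.002],"fingers":-1},{"xyz":[0,-1,0],"rotation":[0,0,-0.002],"fingers":-1},{"xyz":[0,-1,0],"rotation":[0,0,-0.002],"fingers":-1},{"xyz":[0,-1,0],"rotation":[0,0,-0.002],"fingers":-1},{"xyz":[0,-1,0],"rotation":[0,0,-0.002],"fingers":-1},{"xyz":[0,-1,0],"rotation":[0,0,-0.002],"fingers":-1},{"xyz":[0,-1,0],"rotation":[0,0,-0.002],"fingers":-1},{"xyz":[0,-1,0],"rotation":[0,0,-0.002],"fingers":-1}]'
python3 -c "
from h import *
st();rel((.47,.298,.28,-2.8),(.47,.298,.14,-2.8))"
```

```text
clock: 1.7
tool_pos: [0.4676, 0.1442, 0.2796]
orientation: [1.0, -0.025, -0.0, 0.0]
wrist_force: [0.2, -0.1, 0.0]
finger_gap: 0.0002
t 1.7 tcp [0.4676 0.1442 0.2796] yaw -2.82 tilt [-0. -0.] F [ 0.2 -0.1  0. ] gap 0.0002 j [-0.26  0.32 -0.12  1.8   0.04  1.03 -2.01]
xyz [-0.0129, -0.3843, -0.0011] rot [0.0001, 0.0001, -0.0001] rows 3.1
xyz [-0.0128, -0.3844, 0.3489] rot [0.0001, 0.0001, -0.0001] rows 4.2
```

```bash
python3 -m handwheel '[{"xyz":[-0.013,-0.384,0],"rotation":[0,0,0],"fingers":-1},{"xyz":[-0.013,-0.384,0],"rotation":[0,0,0],"fingers":-1},{"xyz":[-0.013,-0.384,0],"rotation":[0,0,0],"fingers":-1},{"xyz":[-0.013,-0.384,0],"rotation":[0,0,0],"fingers":-1},{"xyz":[-0.013,-0.384,0.349],"rotation":[0,0,0],"fingers":-1},{"xyz":[-0.013,-0.384,0.349],"rotation":[0,0,0],"fingers":-1},{"xyz":[-0.013,-0.384,0.349],"rotation":[0,0,0],"fingers":-1},{"xyz":[-0.013,-0.384,0.349],"rotation":[0,0,0],"fingers":-1}]'
python3 - <<'E'
from h import *
st()
p,d=capture("side");cv2.imwrite("pics/s1.png",cv2.resize(p[200:400,220:420],None,fx=3,fy=3)[:,:,::-1])
E
```

```text
clock: 2.5
tool_pos: [0.4665, 0.2928, 0.1347]
orientation: [1.0, -0.025, -0.006, 0.004]
wrist_force: [-1.4, -0.3, 0.2]
finger_gap: -0.0002
t 2.5 tcp [0.4665 0.2928 0.1347] yaw -2.82 tilt [-0.011 -0.008] F [-1.4 -0.3  0.2] gap -0.0002 j [-0.51  0.59 -0.14  1.81  0.11  0.76 -2.33]
```

View pics/s1.png

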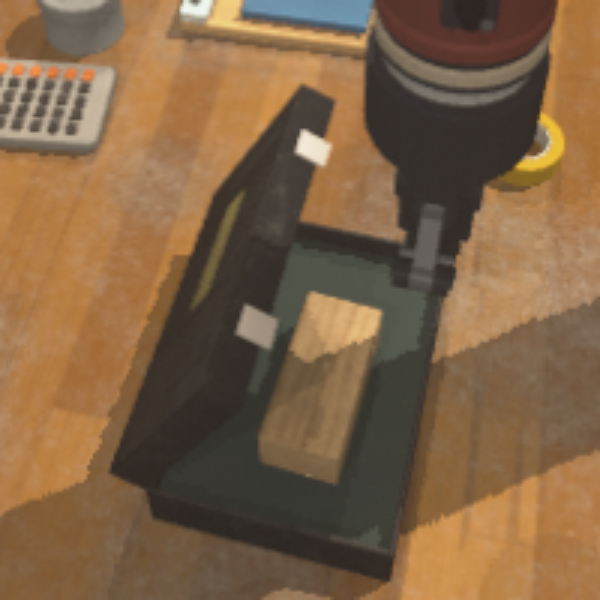

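```bash
python3 -m handwheel '[{"xyz":[0,0,0],"rotation":[0,0,0],"fingers":-1},{"xyz":[0.05,0,0],"rotation":[0,0,0],"fingers":-1},{"xyz":[0.1,0,0],"rotation":[0,0,0],"fingers":-1},{"xyz":[0.125,0,0],"rotation":[0,0,0],"fingers":-1},{"xyz":[0.14,0,-0.006],"rotation":[0,0,0],"fingers":-1},{"xyz":[0.157,0,-0.012],"rotation":[0,0,0],"fingers":-1},{"xyz":[0.172,0,-0.018],"rotation":[0,0,0],"fingers":-1},{"xyz":[0.188,0,-0.023],"rotation":[0,0,0],"fingers":-1}]'
python3 -c "
from h import *
st();f=lambda u,z:rel((.5925+u*np.cos(.049),.2918-u*np.sin(.049)+.003,z,-2.8))
for t in (1.3,1.4,1.5,1.6,1.7,1.8,1.9,2.0,2.03): print(t);f(-.135*np.cos(t)-.011,.019+.135*np.sin(t))"
```

```text
clock: 3.35
tool_pos: [0.5452, 0.2928, 0.15]
orientation: [1.0, -0.024, -0.0, -0.0]
wrist_force: [-1.4, -0.3, 1.7]
finger_gap: 0.0
t 3.35 tcp [0.5452 0.2928 0.15  ] yaw -2.76 tilt [-0.  0.] F [-1.4 -0.3  1.7] gap 0.0 j [-0.44  0.65 -0.14  1.61  0.11  0.88 -2.24]
1.3
xyz [0.0, -0.0107, 0.0023] rot [-0.0001, 0.0001, 0.0002] rows 0.1
1.4
xyz [0.033, -0.0106, -0.0051] rot [-0.0001, 0.0001, 0.0002] rows 0.3
1.5
xyz [0.0664, -0.0106, -0.0092] rot [-0.0001, 0.0001, 0.0002] rows 0.5
1.6
xyz [0.1002, -0.0106, -0.0099] rot [-0.0001, 0.0001, 0.0002] rows 0.8
1.7
xyz [0.1338, -0.0106, -0.0073] rot [-0.0001, 0.0001, 0.0002] rows 1.1
1.8
xyz [0.167, -0.0105, -0.0013] rot [-0.0001, 0.0001, 0.0002] rows 1.3
1.9
xyz [0.1994, -0.0105, 0.008] rot [-0.0001, 0.0001, 0.0002] rows 1.6
2.0
xyz [0.2308, -0.0105, 0.0205] rot [-0.0001, 0.0001, 0.0002] rows 1.9
2.03
xyz [0.2399, -0.0104, 0.0248] rot [-0.0001, 0.0001, 0.0002] rows 1.9
```

```bash
python3 -m handwheel '[{"xyz":[0.033,0,-0.005],"rotation":[0,0,0],"fingers":-1},{"xyz":[0.066,0,-0.009],"rotation":[0,0,0],"fingers":-1},{"xyz":[0.1,0,-0.01],"rotation":[0,0,0],"fingers":-1},{"xyz":[0.134,0,-0.007],"rotation":[0,0,0],"fingers":-1},{"xyz":[0.167,0,-0.001],"rotation":[0,0,0],"fingers":-1},{"xyz":[0.2,0,0.008],"rotation":[0,0,0],"fingers":-1},{"xyz":[0.22,0,0.016],"rotation":[0,0,0],"fingers":-1},{"xyz":[0.231,0,0.02],"rotation":[0,0,0],"fingers":-1}]'
python3 - <<'E'
from h import *
st()
p,d=capture("side");cv2.imwrite("pics/s2.png",cv2.resize(p[180:400,180:420],None,fx=2.5,fy=2.5)[:,:,::-1])
E
```

```text
clock: 4.15
tool_pos: [0.6385, 0.2876, 0.1407]
orientation: [1.0, -0.025, 0.0, 0.0]
wrist_force: [-0.5, 0.0, -0.5]
finger_gap: 0.0002
t 4.15 tcp [0.6385 0.2876 0.1407] yaw -2.83 tilt [ 0. -0.] F [-0.5  0.  -0.5] gap 0.0002 j [-0.38  0.78 -0.14  1.36  0.11  1.01 -2.16]
```

View pics/s2.png

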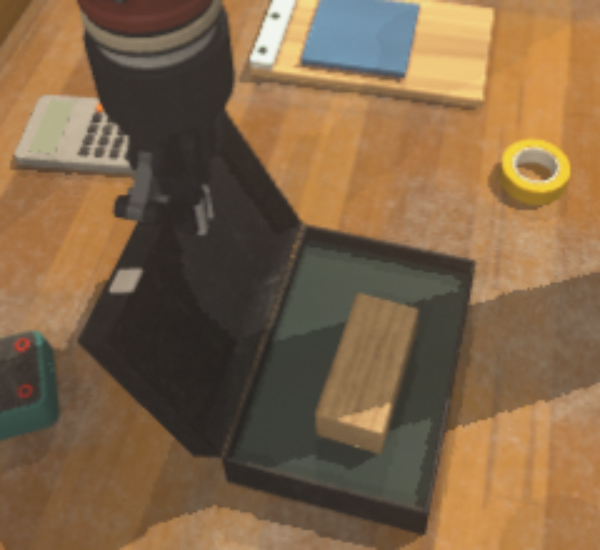

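```bash
python3 -m handwheel '[{"xyz":[0.005,0,0.002],"rotation":[0,0,0],"fingers":-1},{"xyz":[0.01,0,0.004],"rotation":[0,0,0],"fingers":-1},{"xyz":[0.015,0,0.006],"rotation":[0,0,0],"fingers":-1},{"xyz":[0.015,0,0.006],"rotation":[0,0,0],"fingers":-1}]'; python3 -m handwheel '[{"xyz":[0.005,0,0.001],"rotation":[0,0,0],"fingers":-1},{"xyz":[0.008,0,0.002],"rotation":[0,0,0],"fingers":-1},{"xyz":[0.008,0,0.002],"rotation":[0,0,0],"fingers":-1}]'
```

```text
clock: 4.6
tool_pos: [0.6389, 0.2881, 0.1393]
orientation: [1.0, -0.024, -0.005, 0.001]
wrist_force: [-10.9, -2.5, 5.9]
finger_gap: 0.0002
clock: 4.9
tool_pos: [0.639, 0.2882, 0.1389]
orientation: [1.0, -0.023, -0.008, 0.002]
wrist_force: [-15.9, -2.2, 11.5]
finger_gap: 0.0005
```

```bash
python3 -m handwheel '[{"xyz":[-0.12,0,-0.05],"rotation":[0,0,0],"fingers":-1},{"xyz":[-0.2,0,-0.15],"rotation":[0,0,-0.05],"fingers":-1},{"xyz":[-0.335,-0.03,-0.33],"rotation":[0,0,-0.35],"fingers":1},{"xyz":[-0.335,-0.03,-0.33],"rotation":[0,0,-0.35],"fingers":1},{"xyz":[-0.335,-0.03,-0.33],"rotation":[0,0,-0.35],"fingers":1},{"xyz":[-0.335,-0.03,-0.33],"rotation":[0,0,-0.35],"fingers":1},{"xyz":[-0.335,-0.03,-0.33],"rotation":[0,0,-0.35],"fingers":1},{"xyz":[-0.335,-0.03,-0.33],"rotation":[0,0,-0.35],"fingers":1}]'
python3 -c "
from h import *
st();rel((.505,.308,.27,85))"
```

```text
clock: 5.7
tool_pos: [0.514, 0.306, 0.2708]
orientation: [0.876, 0.483, 0.001, 0.0]
wrist_force: [0.7, -0.4, -0.0]
finger_gap: 0.0848
t 5.7 tcp [0.514  0.306  0.2708] yaw 57.72 tilt [0.002 0.001] F [ 0.7 -0.4 -0. ] gap 0.0848 j [-0.31  0.53 -0.44  1.52  0.24  1.15 -1.35]
xyz [-0.0078, -0.0217, 0.0018] rot [0.0006, -0.0004, -0.1516] rows 3.2
```

```bash
python3 -m handwheel '[{"xyz":[0,0,0],"rotation":[0,0,-0.15],"fingers":1},{"xyz":[0,0,0],"rotation":[0,0,-0.15],"fingers":1},{"xyz":[0,0,0],"rotation":[0,0,-0.15],"fingers":1},{"xyz":[0,0,0],"rotation":[0,0,-0.15],"fingers":1},{"xyz":[0,0,0],"rotation":[0,0,-0.15],"fingers":1},{"xyz":[0,0,0],"rotation":[0,0,-0.15],"fingers":1}]'
python3 - <<'E'
from h import *
st();m=camera_model("wrist");p,d=capture("wrist");np.savez("pics/w0.npz",p=p,d=d,T=m["world_to_cam"])
print(np.round(m["world_to_cam"],3).tolist(),m["camera_matrix"],m["D"])
hsv=cv2.cvtColor(p,cv2.COLOR_RGB2HSV);P=cloud(m,d)
k=(P[...,2]>.045)&(P[...,2]<.065)&(hsv[...,0]<28)&(hsv[...,1]>60)
k=cv2.morphologyEx(k.astype(np.uint8),cv2.MORPH_OPEN,np.ones((3,3)))
print(k.sum(),rectw(m,k,.055)[0],np.nanmedian(P[k>0],0))
q=p.copy();q[k>0,0]=255
cv2.imwrite("pics/w0.png",q[:,:,::-1])
pt,dt=capture("top");mt=camera_model("top");h2=cv2.cvtColor(pt,cv2.COLOR_RGB2HSV)
for n,(a,b) in dict(tileL=(310,362),tileR=(378,440)).items():
    k=(h2[...,0]>90)&(h2[...,0]<125)&(h2[...,1]>60);k[:, :a]=0;k[:,b:]=0;k[:165]=0;k[250:]=0
    k=cv2.morphologyEx(k.astype(np.uint8),cv2.MORPH_CLOSE,np.ones((3,3)))
    print(n,k.sum(),rectw(mt,k,.022)[0])
cv2.imwrite("pics/t1.png",cv2.resize(pt[150:260,290:450],None,fx=5,fy=5)[:,:,::-1])
E
```

```text
clock: 6.3
tool_pos: [0.5138, 0.306, 0.2703]
orientation: [0.742, 0.671, 0.0, 0.0]
wrist_force: [-1.0, -0.6, 0.1]
finger_gap: 0.0852
t 6.3 tcp [0.5138 0.306  0.2703] yaw 84.23 tilt [0.001 0.   ] F [-1.  -0.6  0.1] gap 0.0852 j [-0.24  0.55 -0.56  1.51  0.31  1.17 -0.95]
[[0.995, -0.1, 0.0, -0.48], [-0.095, -0.948, 0.302, 0.288], [-0.03, -0.301, -0.953, 0.523], [0.0, 0.0, 0.0, 1.0]] [[354.57745934   0.         325.32981093]
 [  0.         354.57745934 199.83155526]
 [  0.           0.           1.        ]] [0.02439688 0.         0.         0.         0.        ]
5459 [516.7 311.3  93.8  44.6  84.3] [0.51774947 0.32415371 0.05399997]
tileL 1172 [ 5.898e+02 -4.280e+01  9.660e+01  9.510e+01  2.000e-01]
tileR 1172 [ 563.  -255.7   96.5   97.6    8. ]
```

View pics/w0.png

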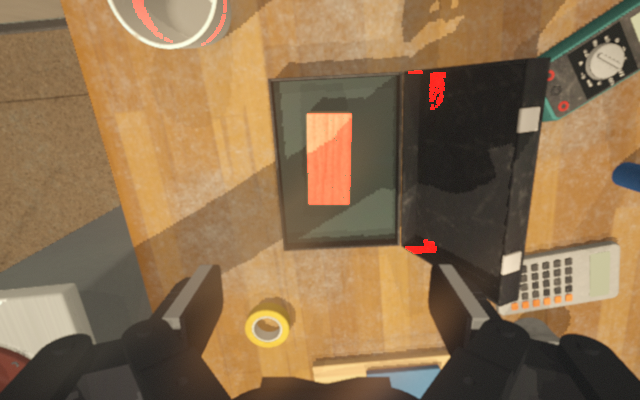

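```bash
python3 -m handwheel '[{"xyz":[0.014,0.006,0.1],"rotation":[0,0,0],"fingers":1},{"xyz":[0.014,0.006,0.22],"rotation":[0,0,0],"fingers":1},{"xyz":[0.014,0.006,0.34],"rotation":[0,0,0],"fingers":1},{"xyz":[0.014,0.006,0.46],"rotation":[0,0,0],"fingers":1},{"xyz":[0.014,0.006,0.54],"rotation":[0,0,0],"fingers":1},{"xyz":[0.014,0.006,0.58],"rotation":[0,0,0],"fingers":1},{"xyz":[0.014,0.006,0.58],"rotation":[0,0,0],"fingers":1},{"xyz":[0.014,0.006,0.58],"rotation":[0,0,0],"fingers":1}]'; python3 -m handwheel '[{"xyz":[0,0,0],"rotation":[0,0,0],"fingers":-1},{"xyz":[0,0,0],"rotation":[0,0,0],"fingers":-1},{"xyz":[0,0,0],"rotation":[0,0,0],"fingers":-1},{"xyz":[0,0,0],"rotation":[0,0,0],"fingers":-1},{"xyz":[0,0,0],"rotation":[0,0,0],"fingers":-1},{"xyz":[0,0,0],"rotation":[0,0,0],"fingers":-1},{"xyz":[0,0,0],"rotation":[0,0,0],"fingers":-1}]'
python3 -c "
from h import *
st()"
```

```text
clock: 7.2
tool_pos: [0.517, 0.3119, 0.0386]
orientation: [0.741, 0.671, 0.001, 0.0]
wrist_force: [0.4, 0.6, -0.1]
finger_gap: 0.0857
clock: 7.9
tool_pos: [0.5175, 0.312, 0.0397]
orientation: [0.741, 0.671, 0.001, 0.0]
wrist_force: [0.4, -0.5, 7.1]
finger_gap: 0.0436
t 7.9 tcp [0.5175 0.312  0.0397] yaw 84.34 tilt [0.002 0.002] F [ 0.4 -0.5  7.1] gap 0.0436 j [-0.32  0.82 -0.43  1.73  0.49  0.7  -1.11]
```

View pics/t1.png

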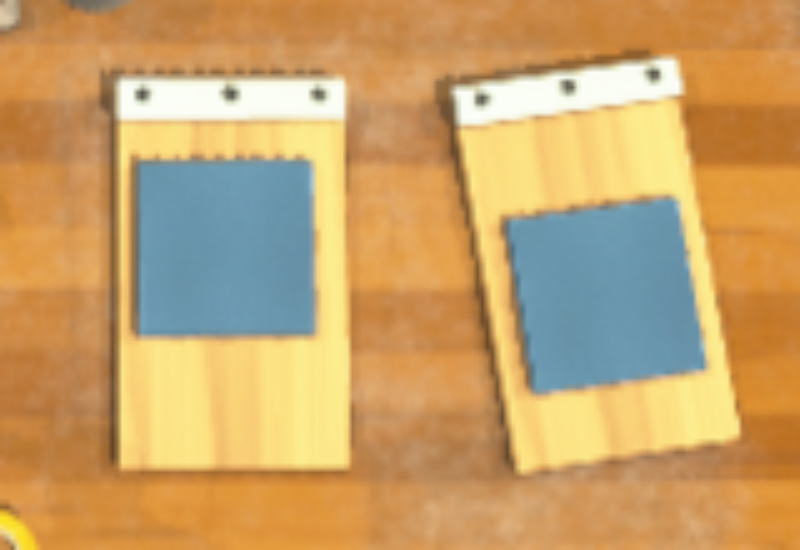

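```bash
python3 -m handwheel '[{"xyz":[0,0,-0.05],"rotation":[0,0,0],"fingers":-1},{"xyz":[0,0,-0.15],"rotation":[0,0,0],"fingers":-1},{"xyz":[0,0,-0.27],"rotation":[0,0,0],"fingers":-1},{"xyz":[0,0,-0.38],"rotation":[0,0,0],"fingers":-1},{"xyz":[-0.1,0.02,-0.45],"rotation":[0,0,-0.02],"fingers":-1},{"xyz":[-0.2,0.05,-0.5],"rotation":[0,0,-0.04],"fingers":-1},{"xyz":[-0.32,0.08,-0.5],"rotation":[0,0,-0.06],"fingers":-1},{"xyz":[-0.43,0.1,-0.5],"rotation":[0,0,-0.077],"fingers":-1}]'
python3 -c "
from h import *
st();rel((.6,-.24,.24,98.5))"
```

```text
clock: 8.7
tool_pos: [0.5401, 0.1337, 0.2388]
orientation: [0.654, 0.756, 0.0, 0.001]
wrist_force: [0.1, -0.6, -1.2]
finger_gap: 0.0436
t 8.7 tcp [0.5401 0.1337 0.2388] yaw 98.3 tilt [ 0.002 -0.001] F [ 0.1 -0.6 -1.2] gap 0.0436 j [ 0.13  0.53 -0.64  1.68  0.35  1.05 -0.48]
xyz [-0.9462, 0.0133, -0.002] rot [0.0006, 0.0003, -0.0011] rows 7.6
```

```bash
python3 -m handwheel '[{"xyz":[-1,0.05,0],"rotation":[0,0,0],"fingers":-1},{"xyz":[-1,0.05,0],"rotation":[0,0,0],"fingers":-1},{"xyz":[-1,0.05,0],"rotation":[0,0,0],"fingers":-1},{"xyz":[-1,0.05,0],"rotation":[0,0,0],"fingers":-1},{"xyz":[-1,0.05,0],"rotation":[0,0,0],"fingers":-1},{"xyz":[-1,0.05,0],"rotation":[0,0,0],"fingers":-1},{"xyz":[-1,0.05,0],"rotation":[0,0,0],"fingers":-1},{"xyz":[-1,0.05,0],"rotation":[0,0,0],"fingers":-1}]'; python3 -m handwheel '[{"xyz":[-0.1,-0.05,0],"rotation":[0,0,0],"fingers":-1},{"xyz":[-0.2,-0.05,0],"rotation":[0,0,0],"fingers":-1},{"xyz":[-0.2,-0.05,0],"rotation":[0,0,0],"fingers":-1},{"xyz":[-0.2,-0.05,0],"rotation":[0,0,0],"fingers":-1},{"xyz":[-0.2,-0.05,0],"rotation":[0,0,0],"fingers":-1}]'
python3 - <<'E'
from h import *
st();m=camera_model("wrist");p,d=capture("wrist");np.savez("pics/w1.npz",p=p,d=d,T=m["world_to_cam"])
cv2.imwrite("pics/w1.png",p[:,:,::-1]);hsv=cv2.cvtColor(p,cv2.COLOR_RGB2HSV)
P=cloud(m,d)
blue=((hsv[...,0]>90)&(hsv[...,0]<125)&(hsv[...,1]>60)&(hsv[...,2]>60)&(abs(P[...,1]+.25)<.09))
b=cv2.morphologyEx(blue.astype(np.uint8),cv2.MORPH_CLOSE,np.ones((3,3)));print("tile",b.sum(),rectw(m,b,.022)[0])
w=(hsv[...,1]<50)&(hsv[...,2]>140)&(abs(P[...,1]+.24)<.1)&(abs(P[...,0]-.68)<.05)
w=cv2.morphologyEx(w.astype(np.uint8),cv2.MORPH_CLOSE,np.ones((9,9)));print("fence",w.sum(),rectw(m,w,.022)[0])
E
```

```text
clock: 9.5
tool_pos: [0.6159, -0.2585, 0.2378]
orientation: [0.655, 0.756, -0.0, -0.0]
wrist_force: [0.6, 0.1, -0.7]
finger_gap: 0.0434
clock: 10.0
tool_pos: [0.6083, -0.3362, 0.2379]
orientation: [0.654, 0.757, 0.001, -0.001]
wrist_force: [0.8, 0.3, -0.4]
finger_gap: 0.0435
t 10.0 tcp [ 0.6083 -0.3362  0.2379] yaw 98.36 tilt [-0.     0.002] F [ 0.8  0.3 -0.4] gap 0.0435 j [ 0.76  0.75 -0.59  1.25  0.41  1.26  0.32]
tile 10822 [ 562.5 -257.9   96.6   96.9    8.1]
fence 2815 [ 678.6 -238.7   22.   129.1    8.8]
```

View pics/w1.png

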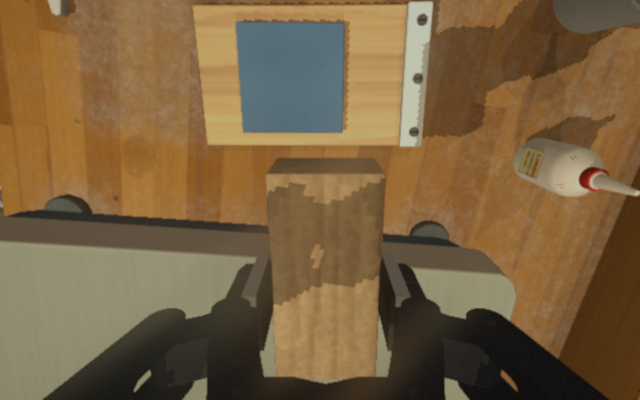

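```bash
python3 -c "
from h import *
rel((.6414,-.2454,.2379,98.7),(.6414,-.2454,.07,98.7))"
```

```text
xyz [0.2117, 0.1144, 0.0012] rot [0.0001, -0.0005, -0.0016] rows 1.9
xyz [0.2111, 0.1143, 0.4209] rot [0.0001, -0.0005, -0.0016] rows 3.9
```

```bash
python3 -m handwheel '[{"xyz":[0.1,0.057,0],"rotation":[0,0,-0.001],"fingers":-1},{"xyz":[0.211,0.114,0],"rotation":[0,0,-0.001],"fingers":-1},{"xyz":[0.211,0.114,0.1],"rotation":[0,0,-0.001],"fingers":-1},{"xyz":[0.211,0.114,0.22],"rotation":[0,0,-0.001],"fingers":-1},{"xyz":[0.211,0.114,0.33],"rotation":[0,0,-0.001],"fingers":-1},{"xyz":[0.211,0.114,0.42],"rotation":[0,0,-0.001],"fingers":-1},{"xyz":[0.211,0.114,0.42],"rotation":[0,0,-0.001],"fingers":-1},{"xyz":[0.211,0.114,0.42],"rotation":[0,0,-0.001],"fingers":-1}]'
python3 - <<'E'
from h import *
st();m=camera_model("wrist");p,d=capture("wrist");np.savez("pics/w2.npz",p=p,d=d,T=m["world_to_cam"])
cv2.imwrite("pics/w2.png",p[:,:,::-1])
ex=np.array([.9885,.1513]);ey=np.array([-.1513,.9885]);f=np.array([.6788,-.2384])
for n,x,z in (("fence face",-.011,.022),("tile edge",-.0679,.022)):
    print(n,proj(m,[[*(f+x*ex+y*ey),z] for y in (-.03,0,.05)]).round(0).tolist())
E
```

```text
clock: 10.85
tool_pos: [0.6418, -0.2469, 0.0709]
orientation: [0.653, 0.758, 0.001, 0.0]
wrist_force: [0.8, -0.7, -0.1]
finger_gap: 0.0434
t 10.85 tcp [ 0.6418 -0.2469  0.0709] yaw 98.5 tilt [0.001 0.001] F [ 0.8 -0.7 -0.1] gap 0.0434 j [ 0.61  0.89 -0.52  1.45  0.5   0.94  0.09]
fence face [[372.0, 269.0], [374.0, 222.0], [378.0, 135.0]]
tile edge [[278.0, 269.0], [275.0, 223.0], [271.0, 135.0]]
```

View pics/w2.png

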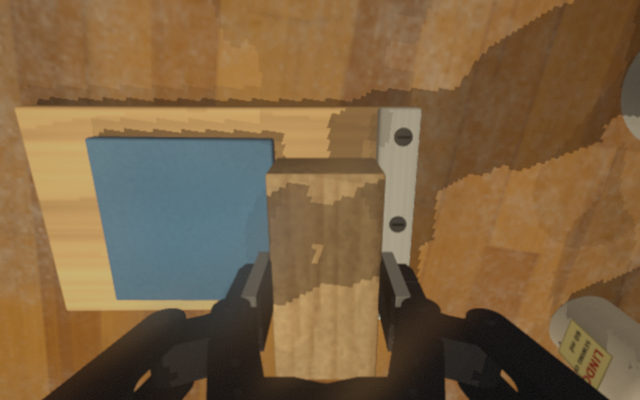

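```bash
python3 - <<'E'
from h import *
m=camera_model("wrist")
ex=np.array([.9885,.1513]);ey=np.array([-.1513,.9885]);f=np.array([.6788,-.2384])
def b(n,px,z):
    P=onplane(m,px,z)[:,:2]-f; print(n,np.c_[P@ex+.099,P@ey].round(4).tolist())
b("packer end bottom",[[275,158],[380,158]],.0545)
b("packer end top",[[267,173],[385,173]],.0865)
b("tile corners",[[87,138],[273,138],[118,300]],.022)
b("fence face",[[379,108],[380,135]],.022)
b("board corners",[[17,107],[66,310]],.012)
E
```

```text
packer end bottom [[0.0383, 0.0428], [0.0862, 0.0426]]
packer end top [[0.0396, 0.0434], [0.0832, 0.0432]]
tile corners [[-0.0655, 0.0475], [0.0332, 0.0474], [-0.0669, -0.0519]]
fence face [[0.0896, 0.0628], [0.0908, 0.0488]]
board corners [[-0.1055, 0.0627], [-0.108, -0.0654]]
```

```bash
python3 -m handwheel '[{"xyz":[0.006,0,0.03],"rotation":[0,0,0],"fingers":-1},{"xyz":[0.006,0,0.06],"rotation":[0,0,0],"fingers":-1},{"xyz":[0.006,0,0.08],"rotation":[0,0,0],"fingers":-1},{"xyz":[0.006,0,0.095],"rotation":[0,0,0],"fingers":-1},{"xyz":[0.006,0,0.1],"rotation":[0,0,0],"fingers":-1},{"xyz":[0.006,0,0.1],"rotation":[0,0,0],"fingers":-1}]';python3 -m handwheel '[{"xyz":[0,0,0.002],"rotation":[0,0,0],"fingers":-1},{"xyz":[0,0,0.004],"rotation":[0,0,0],"fingers":-1},{"xyz":[0,0,0.004],"rotation":[0,0,0],"fingers":-1}]'
```

```text
clock: 11.5
tool_pos: [0.6406, -0.246, 0.0298]
orientation: [0.653, 0.757, -0.0, -0.0]
wrist_force: [0.4, -0.0, -0.7]
finger_gap: 0.0434
clock: 11.8
tool_pos: [0.6411, -0.246, 0.029]
orientation: [0.653, 0.757, 0.0, 0.0]
wrist_force: [-0.4, -0.0, 0.1]
finger_gap: 0.0434
```

Still no contact; continue down in sub-millimetre steps.

```bash
python3 -m handwheel '[{"xyz":[0,0,0.002],"rotation":[0,0,0],"fingers":-1},{"xyz":[0,0,0.004],"rotation":[0,0,0],"fingers":-1},{"xyz":[0,0,0.004],"rotation":[0,0,0],"fingers":-1}]';python3 -m handwheel '[{"xyz":[0,0,0.002],"rotation":[0,0,0],"fingers":-1},{"xyz":[0,0,0.004],"rotation":[0,0,0],"fingers":-1},{"xyz":[0,0,0.004],"rotation":[0,0,0],"fingers":-1}]'
```

```text
clock: 12.1
tool_pos: [0.6412, -0.246, 0.0289]
orientation: [0.654, 0.757, 0.0, 0.001]
wrist_force: [-3.1, 0.5, 8.0]
finger_gap: 0.0435
clock: 12.4
tool_pos: [0.6411, -0.246, 0.0289]
orientation: [0.654, 0.757, -0.0, 0.001]
wrist_force: [-5.6, 0.9, 14.0]
finger_gap: 0.0433
```

```bash
python3 -m handwheel '[{"xyz":[0,0,-0.005],"rotation":[0,0,0],"fingers":-1},{"xyz":[0,0,-0.005],"rotation":[0,0,0],"fingers":1},{"xyz":[0,0,-0.005],"rotation":[0,0,0],"fingers":1},{"xyz":[0,0,-0.005],"rotation":[0,0,0],"fingers":1},{"xyz":[0,0,-0.005],"rotation":[0,0,0],"fingers":1},{"xyz":[0,0,-0.1],"rotation":[0,0,0],"fingers":1},{"xyz":[0,0,-0.22],"rotation":[0,0,0],"fingers":1},{"xyz":[0,0,-0.34],"rotation":[0,0,0],"fingers":1}]'
python3 -m handwheel '[{"xyz":[0,-0.1,-0.05],"rotation":[0,0,0.04],"fingers":1},{"xyz":[0,-0.2,-0.1],"rotation":[0,0,0.09],"fingers":1},{"xyz":[0,-0.2,-0.1],"rotation":[0,0,0.14],"fingers":1},{"xyz":[0,-0.2,-0.1],"rotation":[0,0,0.18],"fingers":1},{"xyz":[0,-0.2,-0.1],"rotation":[0,0,0.23],"fingers":1},{"xyz":[0,-0.2,-0.1],"rotation":[0,0,0.27],"fingers":1},{"xyz":[0,-0.2,-0.1],"rotation":[0,0,0.32],"fingers":1},{"xyz":[0,-0.2,-0.1],"rotation":[0,0,0.36],"fingers":1}]'
python3 - <<'E'
from h import *
st();m=camera_model("wrist");p,d=capture("wrist");np.savez("pics/w3.npz",p=p,d=d,T=m["world_to_cam"])
cv2.imwrite("pics/w3.png",p[:,:,::-1]);hsv=cv2.cvtColor(p,cv2.COLOR_RGB2HSV);P=cloud(m,d)
k=(abs(P[...,2]-.044)<.006)&(abs(P[...,0]-.64)<.06)&(abs(P[...,1]+.246)<.08)
print("packer",k.sum(),rectw(m,cv2.morphologyEx(k.astype(np.uint8),cv2.MORPH_OPEN,np.ones((3,3))),.044)[0])
b=(hsv[...,0]>90)&(hsv[...,0]<125)&(hsv[...,1]>60)&(hsv[...,2]>60)&(abs(P[...,1]+.25)<.09)&(P[...,2]<.04)
print("tile",rectw(m,b,.022)[0])
w=(hsv[...,1]<50)&(hsv[...,2]>140)&(abs(P[...,1]+.24)<.1)&(abs(P[...,0]-.68)<.05)
w=cv2.morphologyEx(w.astype(np.uint8),cv2.MORPH_CLOSE,np.ones((9,9)));print("fence",w.sum(),rectw(m,w,.022)[0])
E
```

```text
clock: 13.2
tool_pos: [0.6403, -0.2458, 0.1619]
orientation: [0.653, 0.757, -0.0, -0.001]
wrist_force: [1.0, 0.8, -0.1]
finger_gap: 0.0851
clock: 14.0
tool_pos: [0.5615, -0.2574, 0.2011]
orientation: [0.958, 0.286, -0.0, -0.0]
wrist_force: [0.3, -0.6, -0.5]
finger_gap: 0.0855
t 14.0 tcp [ 0.5615 -0.2574  0.2011] yaw 33.28 tilt [-0.  0.] F [ 0.3 -0.6 -0.5] gap 0.0855 j [ 0.57  0.61 -0.3   1.56  0.2   1.01 -0.77]
packer 6719 [ 639.8 -246.7   44.3   93.9    8.4]
tile [ 559.8 -235.3   96.4   51.6    8.2]
fence 3836 [ 680.  -238.7   23.7  129.5    8.7]
```

View pics/w3.png

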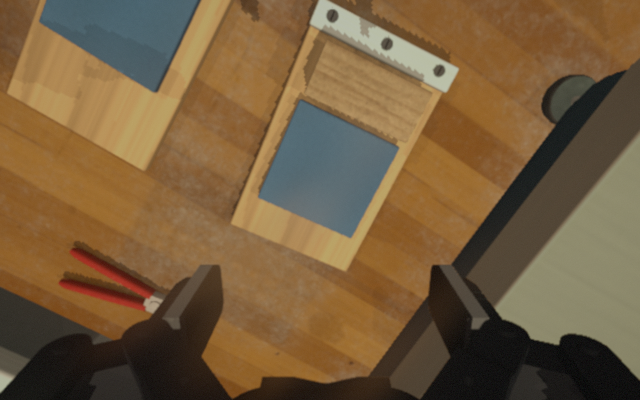

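```bash
python3 -c "
from h import *
rel((.4768,-.2709,.2011,8.6),(.4768,-.2709,.016,8.6))"
```

```text
xyz [-0.1964, -0.0873, 0.0002] rot [-0.0, 0.0, 0.1363] rows 2.9
xyz [-0.1964, -0.0872, 0.463] rot [-0.0, 0.0, 0.1363] rows 4.1
```

```bash
python3 -m handwheel '[{"xyz":[-0.07,-0.03,0],"rotation":[0,0,0.04],"fingers":-1},{"xyz":[-0.14,-0.06,0],"rotation":[0,0,0.085],"fingers":-1},{"xyz":[-0.196,-0.087,0],"rotation":[0,0,0.136],"fingers":-1},{"xyz":[-0.196,-0.087,0.1],"rotation":[0,0,0.136],"fingers":-1},{"xyz":[-0.196,-0.087,0.2],"rotation":[0,0,0.136],"fingers":-1},{"xyz":[-0.196,-0.087,0.3],"rotation":[0,0,0.136],"fingers":-1},{"xyz":[-0.196,-0.087,0.36],"rotation":[0,0,0.136],"fingers":-1},{"xyz":[-0.196,-0.087,0.36],"rotation":[0,0,0.136],"fingers":-1}]'
python3 - <<'E'
from h import *
st();rel((.4768,-.2709,.016,8.6))
E
```

```text
clock: 14.85
tool_pos: [0.4747, -0.2705, 0.054]
orientation: [0.997, 0.081, -0.003, -0.002]
wrist_force: [-0.5, -0.7, -0.1]
finger_gap: -0.0004
t 14.85 tcp [ 0.4747 -0.2705  0.054 ] yaw 9.26 tilt [-0.007  0.004] F [-0.5 -0.7 -0.1] gap -0.0004 j [ 0.57  0.7  -0.15  1.89  0.18  0.57 -1.1 ]
xyz [0.0057, 0.0023, 0.0948] rot [-0.0016, 0.002, 0.0037] rows 0.8
```

```bash
python3 -m handwheel '[{"xyz":[0,0,0.04],"rotation":[0,0,0],"fingers":-1},{"xyz":[0,0,0.08],"rotation":[0,0,0],"fingers":-1},{"xyz":[0,0,0.1],"rotation":[0,0,0],"fingers":-1},{"xyz":[0,0,0.1],"rotation":[0,0,0],"fingers":-1},{"xyz":[0,0,0.1],"rotation":[0,0,0],"fingers":-1}]'
python3 - <<'E'
from h import *
st();rel((.4768,-.2709,.016,8.6),(.5028,-.2669,.016,8.6))
E
```

```text
clock: 15.35
tool_pos: [0.4778, -0.2723, 0.0182]
orientation: [0.997, 0.08, 0.001, 0.0]
wrist_force: [-0.4, -0.4, -0.1]
finger_gap: 0.0004
t 15.35 tcp [ 0.4778 -0.2723  0.0182] yaw 9.14 tilt [ 0.002 -0.001] F [-0.4 -0.4 -0.1] gap 0.0004 j [ 0.56  0.76 -0.13  1.9   0.19  0.49 -1.12]
xyz [-0.0019, -0.0039, 0.0056] rot [0.0003, -0.0005, 0.003] rows 0.1
xyz [0.0639, -0.0034, 0.0057] rot [0.0003, -0.0005, 0.003] rows 0.5
```

```bash
python3 -m handwheel '[{"xyz":[0,-0.004,0.004],"rotation":[0,0,0.003],"fingers":-1},{"xyz":[0.025,-0.004,0.005],"rotation":[0,0,0.003],"fingers":-1},{"xyz":[0.045,-0.004,0.005],"rotation":[0,0,0.003],"fingers":-1},{"xyz":[0.055,-0.004,0.005],"rotation":[0,0,0.003],"fingers":-1},{"xyz":[0.063,-0.004,0.005],"rotation":[0,0,0.003],"fingers":-1},{"xyz":[0.07,-0.004,0.005],"rotation":[0,0,0.003],"fingers":-1},{"xyz":[0.076,-0.004,0.005],"rotation":[0,0,0.003],"fingers":-1},{"xyz":[0.076,-0.004,0.005],"rotation":[0,0,0.003],"fingers":-1}]'
python3 -c "
from h import *
st()"
python3 -m handwheel '[{"xyz":[0.005,0,0],"rotation":[0,0,0],"fingers":-1},{"xyz":[0.01,0,0],"rotation":[0,0,0],"fingers":-1},{"xyz":[0.015,0,0],"rotation":[0,0,0],"fingers":-1},{"xyz":[0.015,0,0],"rotation":[0,0,0],"fingers":-1}]'
python3 -c "
from h import *
st()"
```

```text
clock: 16.15
tool_pos: [0.5063, -0.2657, 0.0151]
orientation: [0.997, 0.075, -0.0, -0.0]
wrist_force: [-0.5, 0.1, 0.4]
finger_gap: 0.0001
t 16.15 tcp [ 0.5063 -0.2657  0.0151] yaw 8.55 tilt [-0.001  0.   ] F [-0.5  0.1  0.4] gap 0.0001 j [ 0.52  0.79 -0.13  1.84  0.18  0.53 -1.14]
clock: 16.55
tool_pos: [0.5132, -0.2645, 0.0151]
orientation: [0.997, 0.075, 0.0, -0.0]
wrist_force: [-1.5, -0.6, -0.8]
finger_gap: -0.0005
t 16.55 tcp [ 0.5132 -0.2645  0.0151] yaw 8.6 tilt [0.001 0.   ] F [-1.5 -0.6 -0.8] gap -0.0005 j [ 0.52  0.79 -0.13  1.83  0.18  0.53 -1.15]
```

```bash
for i in 1; do python3 -m handwheel '[{"xyz":[0.004,0,0],"rotation":[0,0,0],"fingers":-1},{"xyz":[0.008,0,0],"rotation":[0,0,0],"fingers":-1},{"xyz":[0.008,0,0],"rotation":[0,0,0],"fingers":-1}]'; done
python3 -m handwheel '[{"xyz":[0.004,0,0],"rotation":[0,0,0],"fingers":-1},{"xyz":[0.008,0,0],"rotation":[0,0,0],"fingers":-1},{"xyz":[0.008,0,0],"rotation":[0,0,0],"fingers":-1}]'
```

```text
clock: 16.85
tool_pos: [0.5156, -0.2643, 0.0152]
orientation: [0.997, 0.075, -0.0, -0.0]
wrist_force: [-2.5, -0.2, 0.6]
finger_gap: -0.0002
clock: 17.15
tool_pos: [0.5156, -0.2643, 0.0151]
orientation: [0.997, 0.074, -0.003, -0.0]
wrist_force: [-7.2, -0.3, 4.9]
finger_gap: 0.0001
```

```bash
python3 -m handwheel '[{"xyz":[0.004,0,0],"rotation":[0,0,0],"fingers":-1},{"xyz":[0.008,0,0],"rotation":[0,0,0],"fingers":-1},{"xyz":[0.012,0,0],"rotation":[0,0,0],"fingers":-1},{"xyz":[0.012,0,0],"rotation":[0,0,0],"fingers":-1},{"xyz":[0.012,0,0],"rotation":[0,0,0],"fingers":-1}]'
python3 - <<'E'
from h import *
st();m=camera_model("wrist");p,d=capture("wrist");cv2.imwrite("pics/w4.png",p[:,:,::-1])
pt,dt=capture("top");mt=camera_model("top");ps,ds=capture("side")
cv2.imwrite("pics/mix.png",np.hstack([cv2.resize(pt[150:250,360:450],(450,500)),cv2.resize(ps[110:200,270:400],(350,500))])[:,:,::-1])
hsv=cv2.cvtColor(p,cv2.COLOR_RGB2HSV);P=cloud(m,d)
k=(abs(P[...,2]-.044)<.006)&(abs(P[...,0]-.64)<.06)&(abs(P[...,1]+.246)<.08)
print("packer",k.sum(),rectw(m,k,.044)[0] if k.sum()>50 else "")
w=(hsv[...,1]<50)&(hsv[...,2]>140)&(abs(P[...,1]+.24)<.1)&(abs(P[...,0]-.68)<.05)
print("fence",w.sum())
E
```

```text
clock: 17.65
tool_pos: [0.5157, -0.2643, 0.0151]
orientation: [0.997, 0.073, -0.008, -0.001]
wrist_force: [-12.6, -1.3, 11.0]
finger_gap: 0.0002
t 17.65 tcp [ 0.5157 -0.2643  0.0151] yaw 8.42 tilt [-0.016  0.001] F [-12.6  -1.3  11. ] gap 0.0002 j [ 0.51  0.8  -0.12  1.81  0.18  0.56 -1.15]
packer 0 
fence 0
```

View pics/mix.png

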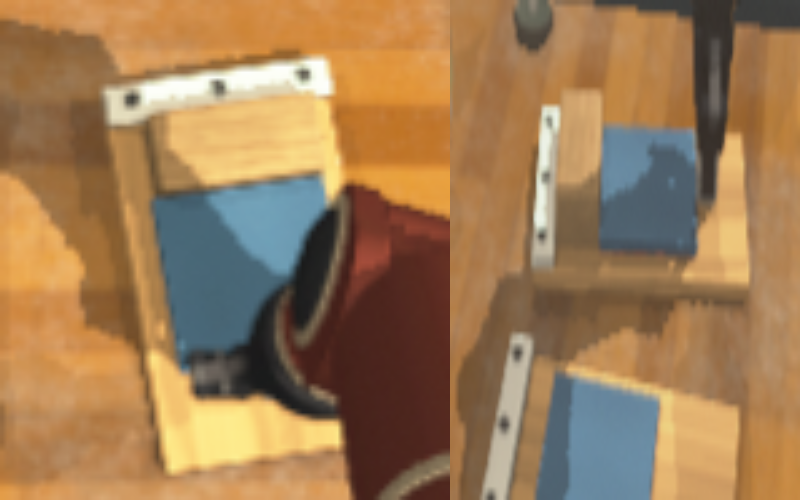

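```bash
python3 -m handwheel '[{"xyz":[0.005,0,-0.003],"rotation":[0,0,0],"fingers":-1},{"xyz":[0.01,0,-0.005],"rotation":[0,0,0],"fingers":-1},{"xyz":[0.015,0,-0.006],"rotation":[0,0,0],"fingers":-1},{"xyz":[0.015,0,-0.006],"rotation":[0,0,0],"fingers":-1},{"xyz":[0.015,0,-0.006],"rotation":[0,0,0],"fingers":-1}]'
python3 - <<'E'
from h import *
st();m=camera_model("wrist");p,d=capture("wrist");pt,dt=capture("top");mt=camera_model("top");ps,ds=capture("side")
cv2.imwrite("pics/fin.png",np.vstack([cv2.resize(p,(480,300)),cv2.resize(ps[110:170,290:386],(480,300),interpolation=cv2.INTER_CUBIC)])[:,:,::-1])
h2=cv2.cvtColor(pt,cv2.COLOR_RGB2HSV)
b=(h2[...,0]>90)&(h2[...,0]<125)&(h2[...,1]>60);b[:,:378]=0;b[:,440:]=0;b[:165]=0;b[250:]=0
P=onplane(mt,np.argwhere(b)[:,::-1],.022)[:,:2]
ex=np.array([.9885,.1513]);ey=np.array([-.1513,.9885]);f=np.array([.6803,-.2366]);L=(P-f)@np.c_[ex,ey]
print("tile far edge x (board) by strip:",[(round(y,3),round(float(L[abs(L[:,1]-y)<.006,0].max()+.099),4)) for y in np.arange(-.04,.05,.02)],"y range",L[L[:,0]>-.08,1].min().round(4),L[L[:,0]>-.08,1].max().round(4))
k=b*0;b2=(h2[...,0]>90)&(h2[...,0]<125)&(h2[...,1]>60);b2[:,:310]=0;b2[:,362:]=0;b2[:165]=0;b2[250:]=0
print("tile_b",rectw(mt,b2,.022)[0])
E
```

```text
clock: 18.3
tool_pos: [0.5159, -0.2645, 0.0153]
orientation: [0.997, 0.072, -0.014, -0.002]
wrist_force: [-18.0, -2.2, 6.1]
finger_gap: -0.0
t 18.3 tcp [ 0.5159 -0.2645  0.0153] yaw 8.31 tilt [-0.028  0.001] F [-18.   -2.2   6.1] gap -0.0 j [ 0.5   0.8  -0.12  1.8   0.18  0.58 -1.16]
tile far edge x (board) by strip: [(np.float64(-0.04), 0.0401), (np.float64(-0.02), 0.0402), (np.float64(0.0), 0.0403), (np.float64(0.02), 0.0404), (np.float64(0.04), 0.0405)] y range -0.0512 0.0472
tile_b [ 5.884e+02 -4.280e+01  9.370e+01  9.510e+01  2.000e-01]
```

View pics/fin.png

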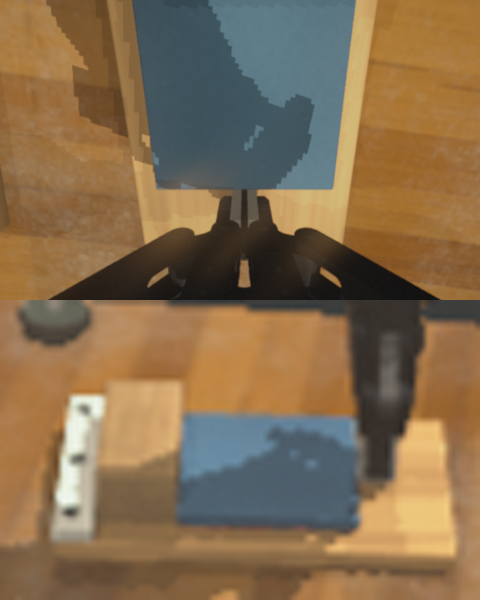

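```bash
python3 -c "
from h import *
st();print(job_done());st()"
```

```text
t 18.45 tcp [ 0.5159 -0.2645  0.0153] yaw 8.3 tilt [-0.028  0.001] F [-18.4  -2.9   4.9] gap 0.0003 j [ 0.5   0.8  -0.12  1.8   0.18  0.58 -1.16]
the job is handed in; nothing more can be done
None
the job is handed in; nothing more can be done
```

The job is done and handed in at about 18 s. I pushed the lid back to its stop, set the packer flat in the wide gap (the right-hand board), and let go. I then pushed the tile up to the packer and fence with closed fingers and kept pressing.

**Last checks:**
- **Lid:** it was on its stop; pushing harder, up to 16 N, moved it no further.
- **Packer:** when released it lay flat and parallel to the fence to about 0.3°, and in line with the tile to about 1 mm. It touched the board at the expected height.
- **Tile:** its far edge measured square to the fence within about 0.3°. The fingers were centred on its near edge and pressing at about 18 N, and the tile stopped moving as the push was raised from 7 to 18 N. I take that as closed up.
- **Other tile:** it appeared not to have moved. Its measured centre shifted 1.4 mm, which I put down to a shadow narrowing the colour mask.
- **Tin and tape roll:** the arm never went near them. I did not re-measure them at the end.

**Disagreements and limits:**
- The tile's far edge read about 40.4 mm along the board, against 43 mm expected when closed up. That is about one pixel of the top camera, so I relied on the force and the picture.
- The packer lay across the case (along its y), not along its x as the description says, so I went by the images.

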